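Lever open a cell box and show the glass cell to the inspection camera

TASK

Pick up the flat spatula, lever the storage box's hinged cover fully open with its blade under the front tab (only the spatula may push the cover, not the gripper), and lay the spatula back flat on the bench. Then take the flat rectangular glass cell out of the box, leaving the two round vials in place, and hold it 100 mm straight in front of the inspection camera's lens, with the middle of its glass on the lens axis, a broad face square to the lens and the stopper end up, so that it leans with the camera's downward tilt. Finish while still holding it there motionless in the air; do not knock the camera or the other things on the bench.

Things in the scene. Friction and masses are not known exactly. Their poses are not given: they have to be found in the camera images.
- box: Grey storage box base, fixed: block 120 (own x) x 190 (own y) x 45 mm high; origin at underside centre, z up. Its front (tab side) looks along own -x; the hinge runs along the rear (+x) top edge. Three pockets 26 x 26 mm, 25 mm deep (floor 20 mm above the bench) at own x = -10, y = -50, 0, +50 mm; cell and vials stand loosely in them, which in which varies.
- cover (a joint): Hinge angle (rad) of the white hollow cover, 120 x 190 x 57 mm, walls 3 mm, open underneath: 0 shut (lower rim 46 mm, top 103 mm above the bench), 1.9 fully open at its stop, leaning back past upright. No latch, light friction: let go below about 0.9 it falls shut, beyond about 1.15 it falls fully open by itself and stays. Lifting it at the tab takes under 1 N.
- cover_tab (a point): Middle of the lower front edge of the cover's thumb tab: a white tab 60 mm wide (own y) and 4 mm thick that stands 16 mm out from the front of the cover; shut, its underside is 46 mm above the bench, free from below over those 16 mm. Moves with the cover.
- cover_hinge (a point): Middle of the hinge line, 46 mm above the bench, at own x = +60 mm of the box; the axis runs along the box's own y.
- spatula: Flat spatula lying on the bench: grey handle 100 x 14 mm, 18 mm high, own x = -50 to +50 mm; then a flat steel blade 18 mm wide, 2.5 mm thick, to x = +120 mm, its mid-plane 9 mm above the handle's underside. Origin at the centre of the handle's underside, x towards the blade tip, z up. About 50 g, balances near x = +20 mm.
- blade_tip (a point): Middle of the end of the spatula's blade (mid-thickness).
- cell: Flat frosted-glass cell, 14 mm thick (own x) x 24 mm wide (own y) x 70 mm high, the top 18 mm a flush white stopper; about 40 g. Origin at underside centre, z towards the stopper; broad faces look along own +x and -x. Starts upright in a pocket, broad faces looking along the box's own y (loose by a few degrees), its top 45 mm above the box.
- cell_window (a point): Middle of the cell's glass, on its centre line 26 mm above its underside; axes as the cell's.
- vial1: Round glass vial with white cap, 24 mm diameter, 60 mm high, standing in one pocket; stays there. Origin at the centre of its underside.
- vial2: Round glass vial like vial1, in another pocket; stays there.
- camera_head: Inspection camera head on a column: black lens barrel 38 mm diameter, aluminium body, 90 mm long in all. Origin at the centre of the lens front; it looks along own -x, towards the robot side and 0.35 rad (20 degrees) downward; own y is level, own z is up in its picture (leans 0.35 rad from vertical towards the robot side). Must not be pushed.
- view_point (a point): The point 100 mm straight out from the lens front on the lens axis, 0.15 to 0.21 m above the bench, where the cell's window is wanted; axes as the camera head's.
- stand: Camera stand fixed to the bench: foot 100 x 100 x 15 mm, round steel column 18 mm diameter and 315 mm high at own x = +30 mm. Origin at the centre of the foot's underside.
- beaker: Glass beaker, 68 mm diameter, 85 mm high; leave alone. Origin: underside centre.
- dish: Petri dish, 84 mm diameter, 15 mm high; leave alone. Origin: underside centre.
- marker: Marker pen lying on the bench, 130 x 15 x 15 mm with a black cap; not the tool, leave alone. Origin: underside centre.
- dropper: Amber dropper bottle, 34 mm diameter, 70 mm high; leave alone. Origin: underside centre.
- timer: Grey bench timer with a dark screen, 70 x 90 x 23 mm; leave alone. Origin: underside centre.
Not all that is in view belongs to the job. Leave any blue, red or yellow look-alike of the spatula alone.

How it is judged:
On the way, in this order (a step that is already met when the one before it is completed fails the run):
1. the spatula, in the gripper, pushes the cover part way open (value of joint cover above 0.3 rad and contact force between spatula and cover above 0.05 N and contact force between the fingers and spatula above 1 N), for 0.05 s.
2. the cover is fully open (value of joint cover above 1.6 rad), for 0.2 s.
3. the cell is held clear of the box in the fingers, and the spatula lies on the bench (height (world z) of cell above 0.06 m and contact force between the fingers and cell above 1 N and height (world z) of spatula below 0.03 m), for 0.1 s.
At the end, for the whole second after the job is handed in: Gripped, still and carried by nothing else, the middle of the cell's glass is within 15 mm of the view point, its broad-face normal and long axis within 0.17 rad of the camera's lens and up axes, stopper up; cover open beyond 1.6 rad; spatula flat, at rest on the bench, released (distance between cell_window and view_point below 0.015 m and angle between the x axis of cell and the x axis of camera_head, either way round below 0.17 rad and angle between the z axis of cell and the z axis of camera_head, either way round below 0.17 rad and angle between cell's own z axis and vertical below 1 rad and height (world z) of cell above 0.08 m and contact force between the fingers and cell above 1 N and contact force between cell and camera_head below 0.1 N and contact force between cell and stand below 0.1 N and contact force between each of cell, the fingers and spatula below 0.1 N and linear speed of each of cell, spatula below 0.02 m/s and value of joint cover above 1.6 rad and height (world z) of spatula below 0.03 m and angle between spatula's own y axis and vertical between 1.34 and 1.8 rad); the arm keeps its last pose, push and grip.
It fails at once if the gripper or arm pushes the cover (over 1 N) (contact force between any of the fingers, the arm and cover above 1 N).
It fails at once if a vial is moved by more than 20 mm or tipped (distance of any of vial1, vial2 from where it was at the start of the episode above 0.02 m or angle between any of vial1, vial2's own z axis and vertical above 0.35 rad).
It fails at once if the camera is pushed out of place by more than 8 mm or hit with more than 10 N (distance of camera_head from where it was at the start of the episode above 0.008 m or contact force between any of the arm, the fingers, cell, spatula and camera_head above 10 N).
It fails at once if another thing on the bench is shifted by more than 40 mm (distance of any of beaker, dish, marker, dropper, timer from where it was at the start of the episode above 0.04 m).
It also fails if it takes over 51 s, if anything falls off the work surface, if the arm or the gripper's body presses on something with over 40 N, if the wrist force passes 120 N, or if a joint passes its speed limit or range.

ROBOT

A 6-joint arm with a two-finger parallel gripper is mounted at the origin on the work surface. World frame = base frame: x ahead of the robot, y to its left, z up, the work surface at z = 0. Lengths are in m, angles in rad, forces in N, time in s.
With the tool pointing down it reaches from about 0.275 to 0.725 m from the base axis. Payload 5.6 kg.
Tool frame: the origin (TCP) lies between the finger pads; the fingertips stand 8 mm ahead of it and the grasp point (between the pads) lies 11 mm behind it; z points along the fingers, y is the line along which they close (so a half turn about z gives the same grasp; the last joint's range is limited). The gripper opens to 85 mm and grips with 20 to 120 N. Pads are 22 mm wide; open, the fingers measure 114 mm over their backs; the gripper's body (76 mm by 85 mm) begins 54 mm behind the grasp point. The pads swing forward as they close: fully open they stand 13 mm farther back than shut.
Start: joints at [1.491, 0.255, 0.108, 0, -1.424, -0.285], TCP at [0.196, 0.514, 0.239] pointing down, gripper open.
Joint ranges: [-2.95, 2.95], [-1.21, 1.97], [-1.09, 1.5], [-2.87, 1.71], [-2.94, -0.07], [-3.05, 3.05]. Speed limits (rad/s): [2.57, 2.57, 3.14, 3.14, 3.14, 3.14].

INTERFACE

Orientations are given as [roll, pitch, yaw] about the fixed x, y, z axes, in that order (R = Rz(yaw) Ry(pitch) Rx(roll)).
In Python, from rig import manip gives the robot as it stands. The module is installed in compiled form; this text tells all that it offers.
- The arm moves only by the tool move_arm, never from a script. Its argument "deltas" is a list that holds one entry, the list of rows, each a list of 6 numbers: the shift along the world's x, y, z in units of 40 mm (1.0 is 40 mm), then the turn, a rotation vector about the world's x, y, z in units of 6 degrees (1.0 is 6 degrees). A call has 1 to 5 rows; each row is the pose to reach, as a shift and turn from the pose commanded when the call began; what a row does not reach only later rows make up. A row lasts 1/12 s, in which the tool goes at most 41.7 mm and 7.16 degrees, less where a joint would pass 70% of its speed; a pose out of reach is approached as far as the arm can. A call with a gripper value outside its range is refused whole. "fingers" is the gripper command: -1 is fully open, 1 is shut, values between are in proportion, set as the call begins (left out, the last holds). The fingers move at their own pace and stop on an object; the grip force is fixed at half the most. Time passes only in rows, so rows that repeat a pose let the fingers close. It gives the time, the measured TCP pose, the force, the opening and the grip force at its end, in the units of the state.
- manip.read_state(): the state, without advancing time (a new reading comes with each control period).
- manip.capture(name): name is "scene" or "top" or "wrist"; returns a dict with "pixels" (384x512x3 uint8, red, green, blue), "camera_matrix" (3x3 intrinsics, pixels), "dist_coeffs" ([k1, k2, p1, p2, k3] as OpenCV has them; the pictures are not rectified), "R" (3x3) and "t" (3): a world point X has camera coordinates R X + t. Camera axes: x right, y down, z forward; pixel columns grow to the right and rows downward; lengths in m; the calibration is good to about 2 mm. A picture is of the moment at which its call begins. There is no depth.
- manip.finish_job(): hands the job in; it is judged then, once.
Trained networks look in a picture, given as the dict that the camera call returned (one of the last four; its "shot" number tells which), for a name from the list of things; names that differ only in an ending like _2 or _b are one class to them, and where a whole thing is asked for, a point or a joint stands for the part that bears it (a point fixed in the world has none). Each returns a list of dicts, best first, with "score" (0 to 1); they miss things now and then, are a little off and sometimes report something else, mostly with a low value. They report only what shows in the picture. A call takes as long as a camera call. They do not tell look-alikes from the thing itself.
- manip.look_for(picture, label): "location" ([x, y, z] in m, in world coordinates, good to about 4 mm: the middle of the surface that is visible of it).
- manip.silhouettes(picture, label): "region" (384x512 bool, what is visible of it).
- manip.spot_point(picture, label): "location" ([x, y, z] in m, in world coordinates, good to about 4 mm: a listed point, or the origin of a listed thing).
The state is a dict: "time_s": time; "joint_pos": joint angles; "dq": joint speeds; "effort": joint torques, N m; "eef_pos": TCP position; "eef_rot": TCP orientation; "ft_force": force on the tool from outside, world axes, zero at the start; "moment": the same for the moment, N m; "gripper_width": opening from 0.0 (shut) to 1.0 (fully open); "gripper_force": force on a finger pad.
Only numpy, scipy, OpenCV 4.12 (cv2) and the standard library are available. Lean on these libraries where they do the work, as an engineer would, in place of code of your own. Each camera call takes 0.05 s, during which the arm holds its last target. There are 200 camera calls.

## Working session

There is one attempt and no reset: what is moved stays moved. The work goes in short steps, Python scripts to look and compute and a tool call to move; the robot and the scene stay as the last step left them, time stands still between calls to the robot, and variables do not carry over. Pictures are saved under pics/ and viewed, at most 10 in all, crops included, and the job is handed in when it is done.

Besides the shell and the picture viewer there is one more tool, called after "Emit:" as a command line: name --argument value ..., lists and objects as JSON in quotes. move_arm: Moves the arm, as the interface text tells. Its arguments: {"type":"object","properties":{"deltas":{"type":"array"},"fingers":{"type":"number"}},"required":["deltas"]}

```bash
mkdir -p pics; python3 - <<'E'
from rig import manip
import cv2,numpy as np
s=manip.read_state();print(s['time_s'],s['eef_pos'],s['eef_rot'],s['gripper_width'])
P={}
for n in ("scene","top"):
    p=manip.capture(n);P[n]=p
    cv2.imwrite(f"pics/{n}0.png",p["pixels"][...,::-1])
    for l in ("box","cover","spatula","camera_head","stand","cell","beaker","dish","marker","dropper","timer"):
        for k in manip.spot_point(p,l)[:4]: print(n,l,round(k['score'],2),np.round(k['location'],3))
    for l in ("cover_tab","cover_hinge","blade_tip","view_point"):
        for k in manip.spot_point(p,l)[:4]: print(n,l,round(k['score'],2),np.round(k['location'],3))
a=np.hstack([P["scene"]["pixels"],P["top"]["pixels"]])
cv2.imwrite("pics/both.png",cv2.resize(a,(800,300),interpolation=cv2.INTER_AREA)[...,::-1])
E
```

```text
0.0 [0.19599    0.51338082 0.23839731] [ 3.13970672e+00 -8.07881214e-05 -3.64828889e-01] 1.0044348487862942
scene box 0.6 [ 0.527 -0.266  0.001]Traceback (most recent call last):
  File "<stdin>", line 9, in <module>
ValueError: it knows: beaker, blade_tip, box, camera_head, cell, cell_window, cover_hinge, cover_tab, dish, dropper, marker, spatula, stand, timer, vial, view_point
```

View pics/scene0.png

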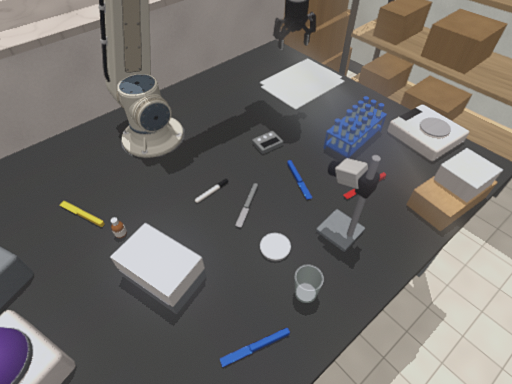

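The scene picture shows the box at (158,262), the grey spatula at (247,205), the white marker at (212,190), and the camera and stand at (355,190). There are also blue, red and yellow look-alikes.

```bash
python3 - <<'E'
from rig import manip
import cv2,numpy as np
P={}
for n in ("scene","top"):
    p=manip.capture(n);P[n]=p
    print(n,"campos",np.round(-p["R"].T@p["t"],3))
    for l in ("box","spatula","camera_head","stand","beaker","dish","marker","dropper","timer","cover_tab","cover_hinge","blade_tip","view_point"):
        for k in manip.spot_point(p,l)[:4]: print(n,l,round(k['score'],2),np.round(k['location'],3))
cv2.imwrite("pics/top0.png",P["top"]["pixels"][...,::-1])
E
```

```text
scene campos [ 1.015 -0.354  0.857]
scene box 0.96 [ 0.524 -0.264 -0.002]
scene spatula 0.82 [ 0.214 -0.336  0.001]
scene spatula 0.73 [ 0.468  0.085 -0.006]
scene spatula 0.62 [ 0.479  0.257 -0.   ]
scene spatula 0.62 [ 0.825 -0.161 -0.002]
scene camera_head 0.98 [0.661 0.196 0.215]
scene camera_head 0.28 [ 0.32  -0.29  -0.002]
scene stand 0.93 [0.734 0.198 0.004]
scene beaker 0.16 [ 0.365 -0.    -0.002]
scene dish 0.78 [0.646 0.015 0.   ]
scene marker 0.72 [ 0.363  0.001 -0.002]
scene marker 0.39 [ 0.65   0.015 -0.001]
scene dropper 0.5 [ 0.32  -0.291 -0.002]
scene timer 0.83 [ 0.314  0.289 -0.001]
scene cover_hinge 0.58 [ 0.538 -0.32   0.044]
scene blade_tip 0.9 [ 0.79  -0.276  0.008]
scene blade_tip 0.77 [ 0.099 -0.373  0.012]
scene blade_tip 0.69 [0.593 0.216 0.008]
scene blade_tip 0.63 [ 0.531 -0.017  0.01 ]
top campos [0.361 0.056 1.458]
top box 0.62 [ 0.521 -0.26  -0.001]
top spatula 0.87 [ 0.48  0.26 -0.  ]
top spatula 0.68 [ 0.468  0.082 -0.001]
top spatula 0.65 [ 0.502 -0.197  0.041]
top spatula 0.57 [0.679 0.424 0.001]
top camera_head 0.67 [0.662 0.192 0.211]
top camera_head 0.58 [ 0.366 -0.001 -0.001]
top stand 0.71 [0.732 0.204 0.001]
top beaker 0.79 [ 0.794 -0.012 -0.002]
top dish 0.96 [0.654 0.016 0.   ]
top marker 0.53 [ 0.369  0.001 -0.002]
top dropper 0.54 [ 0.318 -0.291  0.002]
top timer 0.79 [ 0.318  0.29  -0.002]
top timer 0.51 [0.662 0.192 0.211]
top cover_tab 0.57 [ 0.499 -0.192  0.043]
top cover_tab 0.34 [0.732 0.202 0.001]
top blade_tip 0.79 [0.659 0.305 0.008]
top blade_tip 0.61 [ 0.79  -0.276  0.009]
top blade_tip 0.6 [ 0.102 -0.376  0.011]
top blade_tip 0.59 [0.592 0.213 0.01 ]
```

View pics/top0.png

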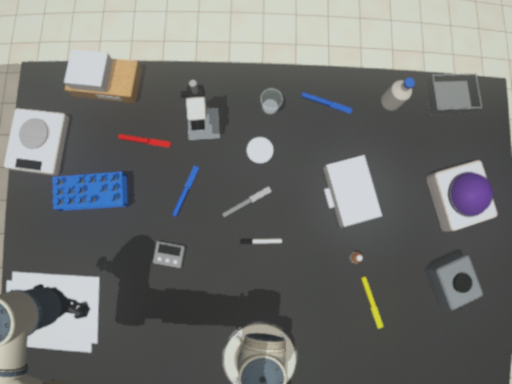

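The top picture (up is +x, left is +y) shows the box at (353,190) with its tab at (329,198), facing left. Spatula candidates are grey (247,202), blue (187,190), blue (327,102), red (145,140) and yellow (372,302). The grey one fits, with its steel blade at the right end (260,194). Next I'll refine the poses with model fits and confirm in a crop.

```bash
cat > h.py <<'E'
from rig import manip
import cv2,numpy as np
from scipy.optimize import minimize
from scipy.spatial.transform import Rotation as Ro
S=4
def proj(p,X):
    q,_=cv2.projectPoints(np.asarray(X,float),cv2.Rodrigues(p["R"])[0],np.asarray(p["t"],float),np.asarray(p["camera_matrix"]),np.asarray(p["dist_coeffs"],float))
    return q.reshape(-1,2)
def bx(x0,x1,y0,y1,z0,z1): return np.array([[x,y,z] for x in(x0,x1) for y in(y0,y1) for z in(z0,z1)],float)
def cyl(r,z0,z1,x=0): 
    a=np.linspace(0,2*np.pi,24,endpoint=False);return np.array([[x+r*np.cos(t),r*np.sin(t),z] for t in a for z in(z0,z1)])
def put(X,v,z=0): return Ro.from_euler('z',v[2]).apply(X)+[v[0],v[1],z]
def rend(p,pieces,v,z=0):
    m=np.zeros((384*S,512*S),np.uint8)
    for X in pieces:
        h=cv2.convexHull(((proj(p,put(X,v,z))+.5)*S).astype(np.float32)).round().astype(np.int32)
        cv2.fillConvexPoly(m,h,1)
    return m
def fit(views,pieces,v0,z=0):
    V=[(p,cv2.resize(m.astype(np.uint8),None,fx=S,fy=S,interpolation=cv2.INTER_NEAREST)>0,cv2.resize(i.astype(np.uint8),None,fx=S,fy=S,interpolation=cv2.INTER_NEAREST)>0) for p,m,i in views]
    def c(v):
        t=0
        for p,m,i in V:
            r=(rend(p,pieces,v,z)>0)&~i; mm=m&~i
            t+=1-(r&mm).sum()/max(1,(r|mm).sum())
        return t/len(V)
    best=None
    for d in(-.15,0,.15):
        v=np.array(v0,float);v[2]+=d
        r=minimize(c,v,method="Nelder-Mead",options=dict(initial_simplex=[v,v+[.01,0,0],v+[0,.01,0],v+[0,0,.12]],xatol=2e-4,fatol=1e-4,maxiter=150))
        if best is None or r.fun<best.fun: best=r
    return best.x,best.fun
def sil(p,l,near):
    """silhouette whose region is nearest the projection of near"""
    u=proj(p,[near])[0];b=None
    for k in manip.silhouettes(p,l):
        ys,xs=np.nonzero(k["region"])
        if len(xs)==0: continue
        d=np.hypot(xs.mean()-u[0],ys.mean()-u[1])
        if b is None or d<b[0]: b=(d,k["region"],k["score"])
    return b
BOX=[bx(-.06,.06,-.095,.095,0,.045),bx(-.06,.06,-.095,.095,.046,.103),bx(-.076,-.06,-.03,.03,.046,.05)]
SPA=[bx(-.05,.05,-.007,.007,0,.018),bx(.05,.12,-.009,.009,.00775,.01025)]
STA=[bx(-.05,.05,-.05,.05,0,.015),cyl(.009,0,.315,.03)]
E
python3 - <<'E'
from h import *
Z=np.zeros((384,512),bool)
vb,vs,vst=[],[],[];ov=[]
for n in("scene","top"):
    p=manip.capture(n)
    b=sil(p,"box",[.52,-.262,.06]);s=sil(p,"spatula",[.48,.06,.01]);st=sil(p,"stand",[.733,.2,.1]);hd=sil(p,"camera_head",[.68,.195,.22])
    for q,nm in((b,"box"),(s,"spat"),(st,"stand"),(hd,"head")): print(n,nm,q and (round(q[0],1),q[1].sum(),round(q[2],2)))
    if b and b[0]<25: vb.append((p,b[1],Z))
    if s and s[0]<15: vs.append((p,s[1],Z))
    ig=cv2.dilate(hd[1].astype(np.uint8),np.ones((5,5)))>0 if hd else Z
    if st and st[0]<40: vst.append((p,st[1],ig))
    ov.append(p)
fb=fit(vb,BOX,[.522,-.262,-1.3]);fs=fit(vs,SPA,[.468,.083,-1.01]);ft=fit(vst,STA,[.733,.2,0])
print("box",fb,"\nspat",fs,"\nstand",ft)
for f,X in((fb,BOX),(fs,SPA),(ft,STA)): pass
p=ov[1];im=cv2.resize(p["pixels"],None,fx=4,fy=4,interpolation=cv2.INTER_CUBIC)[...,::-1].copy()
raw=im.copy()
for f,X in((fb,BOX),(fs,SPA),(ft,STA)):
    c,_=cv2.findContours(rend(p,X,f[0]),cv2.RETR_LIST,cv2.CHAIN_APPROX_NONE);cv2.drawContours(im,c,-1,(0,0,255),1)
cv2.imwrite("pics/ovtop.png",cv2.resize(im[280:1000,700:1580],(733,600)))
E
```

```text
scene box (np.float64(3.0), np.int64(4691), 0.98)
scene spat (np.float64(3.8), np.int64(265), 0.82)
scene stand (np.float64(10.3), np.int64(2558), 0.55)
scene head (np.float64(17.6), np.int64(1151), 0.87)
top box (np.float64(0.6), np.int64(2868), 0.96)
top spat (np.float64(4.3), np.int64(285), 0.6)
top stand (np.float64(0.6), np.int64(1471), 0.7)
top head (np.float64(14.6), np.int64(779), 0.97)
box (array([ 0.52137429, -0.26424036, -1.29953399]), np.float64(0.04543467301168447)) 
spat (array([ 0.46639815,  0.08257206, -1.01822547]), np.float64(0.12329573381024567)) 
stand (array([0.73109955, 0.19928086, 0.07367148]), np.float64(0.07413337302995948))
```

View pics/ovtop.png

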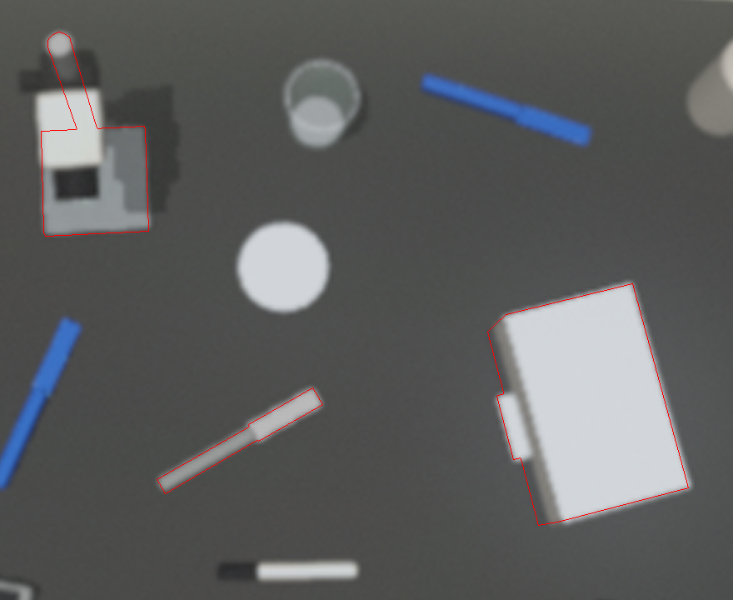

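The red fit outlines match the box and tab, the stand, and the grey spatula with its blade at the right. The grey spatula is the tool. Moving over it now.

Emit:
move_arm --deltas '[[[0.46,-0.74,-0.23,0,0,-0.42],[0.93,-1.48,-0.46,0,0,-0.83],[1.39,-2.22,-0.69,0,0,-1.25],[1.86,-2.96,-0.92,0,0,-1.66],[2.32,-3.7,-1.15,0,0,-2.08]]]' --fingers -0.3

```text
time_s: 2.42
eef_pos: [0.2895, 0.3643, 0.193]
eef_rot: [-3.141, 0.0, -0.584]
ft_force: [1.2, 1.3, 0.5]
gripper_width: 0.654
gripper_force: 0.0
```

Emit:
move_arm --deltas '[[[0.46,-0.74,-0.23,0,0,-0.42],[0.93,-1.48,-0.46,0,0,-0.83],[1.39,-2.22,-0.69,0,0,-1.25],[1.86,-2.96,-0.92,0,0,-1.66],[2.32,-3.7,-1.15,0,0,-2.08]]]'

```text
time_s: 2.83
eef_pos: [0.3825, 0.2163, 0.1472]
eef_rot: [-3.141, -0.0, -0.802]
ft_force: [0.3, 1.2, 0.0]
gripper_width: 0.65
gripper_force: 0.0
```

Emit:
move_arm --deltas '[[[0.46,-0.74,-0.23,0,0,-0.42],[0.93,-1.48,-0.46,0,0,-0.83],[1.39,-2.22,-0.69,0,0,-1.25],[1.86,-2.96,-0.92,0,0,-1.66],[2.32,-3.7,-1.15,0,0,-2.08]]]'

```text
time_s: 3.25
eef_pos: [0.4755, 0.0682, 0.1011]
eef_rot: [-3.141, -0.0, -1.02]
ft_force: [0.7, 1.4, -0.1]
gripper_width: 0.652
gripper_force: 0.0
```

```bash
python3 - <<'E'
from h import *
s=manip.read_state();print(s['time_s'],s['eef_pos'],s['eef_rot'],s['gripper_width'],s['joint_pos'],s['ft_force'])
p=manip.capture("wrist");k=sil(p,"spatula",[.48,.06,.01]);print(k and (k[0],k[2],k[1].sum()))
for l in("spatula","blade_tip"):
    for q in manip.spot_point(p,l)[:2]: print(l,q['score'],np.round(q['location'],4))
im=p["pixels"][...,::-1].copy()
for X in SPA: 
    h=cv2.convexHull(proj(p,put(X,[.4664,.0826,-1.018])).astype(np.float32)).astype(int);cv2.polylines(im,[h],True,(0,0,255),1)
cv2.imwrite("pics/w1.png",im)
if k: print(fit([(p,k[1],np.zeros((384,512),bool))],SPA,[.4664,.0826,-1.018]))
E
```

```text
3.25 [0.47545681 0.06821909 0.10113049] [-3.14079773e+00 -1.67279421e-04 -1.02022416e+00] 0.6521596720089643 [ 4.69847077e-01  2.09914655e-01 -3.19037923e-01  1.18936362e-04
 -1.04103792e+00  8.06651014e-02] [ 0.73433105  1.40311471 -0.13265546]
(np.float64(30.676442082303552), 0.92, np.int64(5052))
spatula 0.77 [0.4831 0.2593 0.0006]
spatula 0.7 [ 0.4644  0.0894 -0.0014]
blade_tip 0.89 [ 0.529  -0.0179  0.0107]
blade_tip 0.88 [0.5915 0.2127 0.009 ]
(array([ 0.46740394,  0.08552768, -1.01973154]), np.float64(0.0457711085582998))
```

View pics/w1.png

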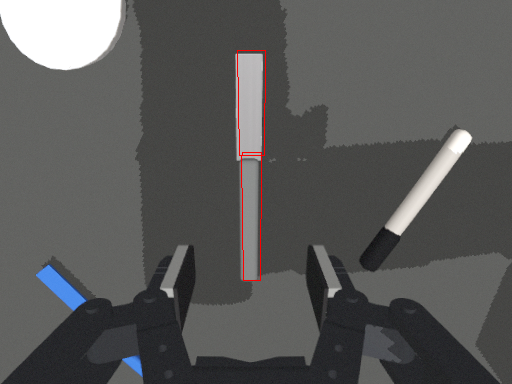

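The wrist view shows the grey spatula centred between the fingers (blade up at (250,105), handle at (250,220)), and the marker is clear to the right. Lowering and gripping.

Emit:
move_arm --deltas '[[[0,0,-0.8,0,0,0],[0,0,-1.5,0,0,0],[0,0,-1.9,0,0,0],[0,0,-2.15,0,0,0],[0,0,-2.25,0,0,0]]]'

```text
time_s: 3.87
eef_pos: [0.4734, 0.0707, 0.0102]
eef_rot: [3.14, 0.0, -1.016]
ft_force: [-0.1, -0.3, 0.6]
gripper_width: 0.65
gripper_force: 0.0
```

Emit:
move_arm --deltas '[[[0,0,0,0,0,0],[0,0,0,0,0,0],[0,0,0,0,0,0],[0,0,0,0,0,0],[0,0,0,0,0,0]]]' --fingers 1

```text
time_s: 4.28
eef_pos: [0.4755, 0.0704, 0.0126]
eef_rot: [-3.139, -0.0, -1.018]
ft_force: [-2.1, 1.3, 6.3]
gripper_width: 0.143
gripper_force: 61.2
```

Emit:
move_arm --deltas '[[[0,0,0,0,0,0],[0,0,0,0,0,0],[0,0,0,0,0,0],[0,0,0,0,0,0],[0,0,0,0,0,0]]]'

```text
time_s: 4.7
eef_pos: [0.4754, 0.0704, 0.0126]
eef_rot: [-3.139, -0.0, -1.018]
ft_force: [-1.6, 2.0, 6.2]
gripper_width: 0.145
gripper_force: 61.2
```

Emit:
move_arm --deltas '[[[0,0,0.7,0,0,0],[-0.05,-0.6,1.0,0,0,-0.67],[-0.12,-1.4,1.0,0,0,-1.34],[-0.2,-2.3,1.0,0,0,-2.0],[-0.27,-3.2,1.0,0,0,-2.69]]]'

```text
time_s: 5.12
eef_pos: [0.4638, -0.0591, 0.0521]
eef_rot: [-3.14, -0.0, -1.302]
ft_force: [0.9, -0.2, -0.5]
gripper_width: 0.144
gripper_force: 60.3
```

```bash
python3 - <<'E'
from h import *
s=manip.read_state();print(s['time_s'],s['eef_pos'],s['eef_rot'],s['gripper_width'],s['ft_force'])
p=manip.capture("wrist")
for l in("spatula","blade_tip","cover_tab"):
    for q in manip.spot_point(p,l)[:2]: print(l,q['score'],np.round(q['location'],4))
im=p["pixels"][...,::-1].copy()
e=s['eef_pos'];u=np.array([np.cos(s['eef_rot'][2]),np.sin(s['eef_rot'][2])])
o=np.array(e[:2])-.016*u
for X in SPA: 
    h=cv2.convexHull(proj(p,put(X,[*o,s['eef_rot'][2]],e[2]-.0126)).astype(np.float32)).astype(int);cv2.polylines(im,[h],True,(0,0,255),1)
for X in BOX: 
    h=cv2.convexHull(proj(p,put(X,[.5214,-.2642,-1.2995])).astype(np.float32)).astype(int);cv2.polylines(im,[h],True,(0,255,0),1)
cv2.imwrite("pics/w2.png",im)
E
```

```text
5.1167 [ 0.46380694 -0.05914193  0.05207249] [-3.13984279e+00 -1.62482563e-05 -1.30203453e+00] 0.14412530306863675 [ 0.87494533 -0.20759047 -0.47756226]
blade_tip 0.58 [ 0.4926 -0.1597  0.0487]
blade_tip 0.4 [ 0.4573 -0.0404  0.0393]
```

View pics/w2.png

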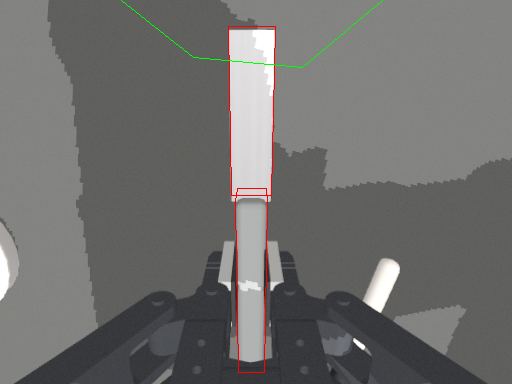

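The blade sits as modelled, with its tip at (252,27). Lowering, then sliding it under the tab.

Emit:
move_arm --deltas '[[[0,0,-0.31,0,0,0],[0.06,-0.2,-0.31,0,0,0],[0.14,-0.5,-0.31,0,0,0],[0.23,-0.8,-0.31,0,0,0],[0.28,-0.98,-0.31,0,0,0]]]'

```text
time_s: 5.73
eef_pos: [0.4757, -0.0977, 0.0392]
eef_rot: [-3.141, -0.0, -1.298]
ft_force: [0.2, 0.1, -0.4]
gripper_width: 0.145
gripper_force: 60.3
```

```bash
python3 - <<'E'
from h import *
s=manip.read_state();print(s['time_s'],s['eef_pos'],s['eef_rot'],s['ft_force'],s['moment'])
a=manip.capture("wrist")["pixels"];b=manip.capture("scene")["pixels"]
c=cv2.resize(b[215:310,100:227],(512,384),interpolation=cv2.INTER_CUBIC)
cv2.imwrite("pics/ins.png",cv2.resize(np.hstack([a,c]),(800,300),interpolation=cv2.INTER_AREA)[...,::-1])
# waypoints: tip on arc r=.128 about hinge, contact at blade top
ux=np.array([.268,-.9634]);st=np.array(s['eef_pos'])
for th in(0.0,.15,.3,.45,.6,.75,.9,1.05,1.2,1.35):
    x=.060-.128*np.cos(th);z=.046+.128*np.sin(th)-.00125
    t=np.array([.5214,-.2642])+(x-.104)*ux
    d=(np.array([*t,z+.0036])-st)/.04
    print(th,np.round(d,2))
E
```

```text
5.7333 [ 0.47572874 -0.09767396  0.0391947 ] [-3.14137754e+00 -3.18132730e-04 -1.29831801e+00] [ 0.23579641  0.12517766 -0.43693152] [ 0.00238163  0.02514175 -0.01476689]
0.0 [-0.01 -0.02  0.23]
0.15 [-0.   -0.06  0.71]
0.3 [ 0.03 -0.16  1.17]
0.45 [ 0.07 -0.33  1.62]
0.6 [ 0.14 -0.56  2.04]
0.75 [ 0.22 -0.85  2.41]
0.9 [ 0.31 -1.19  2.74]
1.05 [ 0.42 -1.57  3.  ]
1.2 [ 0.54 -1.99  3.21]
1.35 [ 0.66 -2.43  3.35]
```

View pics/ins.png

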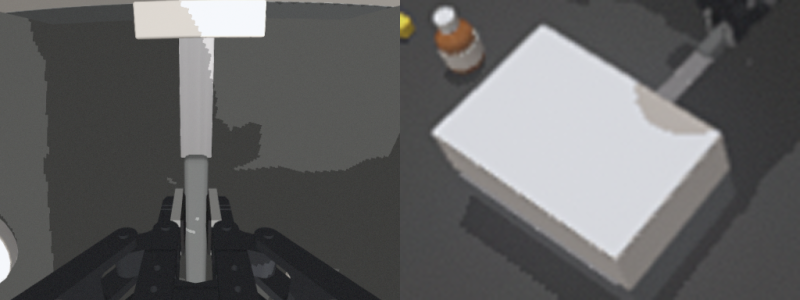

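The blade is under the middle of the tab (tab at (200,20) in the left half). Lifting along the arc.

Emit:
move_arm --deltas '[[[0,-0.02,0.25,0,0,0],[0,-0.04,0.5,0,0,0],[0,-0.07,0.75,0,0,0],[0.02,-0.12,1.0,0,0,0],[0.04,-0.18,1.22,0,0,0]]]'

```text
time_s: 6.25
eef_pos: [0.4763, -0.104, 0.0883]
eef_rot: [3.141, 0.0, -1.299]
ft_force: [-0.5, 0.5, -2.7]
gripper_width: 0.144
gripper_force: 60.2
```

```bash
python3 - <<'E'
from h import *
s=manip.read_state();print(s['time_s'],s['eef_pos'],s['ft_force'])
a=manip.capture("wrist")["pixels"];b=manip.capture("scene")["pixels"]
c=cv2.resize(b[200:310,85:232],(512,384),interpolation=cv2.INTER_CUBIC)
cv2.imwrite("pics/lift.png",cv2.resize(np.hstack([a,c]),(800,300),interpolation=cv2.INTER_AREA)[...,::-1])
E
```

```text
6.25 [ 0.47632803 -0.10395387  0.08829959] [-0.46040644  0.45451178 -2.73401172]
```

View pics/lift.png

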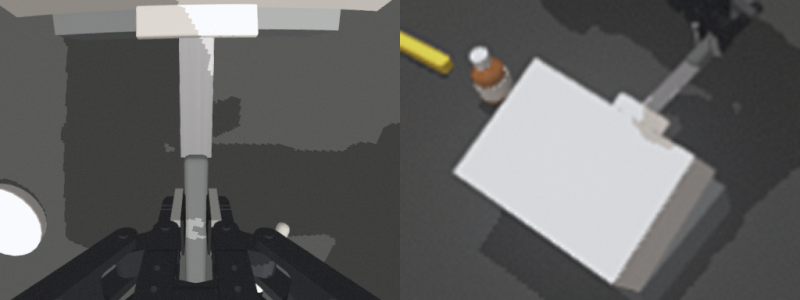

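The cover is lifting cleanly. Continuing along the arc.

Emit:
move_arm --deltas '[[[0.03,-0.12,0.33,0,0,0],[0.09,-0.34,0.73,0,0,0],[0.14,-0.52,1.02,0,0,0],[0.2,-0.76,1.29,0,0,0],[0.27,-1.02,1.53,0,0,0]]]'

```text
time_s: 6.77
eef_pos: [0.4874, -0.1452, 0.1491]
eef_rot: [-3.142, 0.0, -1.299]
ft_force: [0.1, 0.7, -1.0]
gripper_width: 0.144
gripper_force: 60.3
```

Emit:
move_arm --deltas '[[[0.07,-0.25,0.2,0,0,0],[0.14,-0.54,0.36,0,0,0],[0.24,-0.88,0.5,0,0,0],[0.34,-1.22,0.6,0,0,0],[0.42,-1.5,0.65,0,0,0]]]'

```text
time_s: 7.18
eef_pos: [0.5046, -0.206, 0.1749]
eef_rot: [-3.141, -0.0, -1.3]
ft_force: [0.4, 0.5, 0.0]
gripper_width: 0.147
gripper_force: 60.3
```

```bash
python3 - <<'E'
from h import *
s=manip.read_state();print(s['time_s'],s['eef_pos'],s['ft_force'])
a=manip.capture("wrist")["pixels"];b=manip.capture("scene")["pixels"]
c=cv2.resize(b[200:310,85:232],(512,384),interpolation=cv2.INTER_CUBIC)
cv2.imwrite("pics/open.png",cv2.resize(np.hstack([a,c]),(800,300),interpolation=cv2.INTER_AREA)[...,::-1])
E
```

```text
7.1833 [ 0.50457773 -0.20595277  0.17490888] [0.44915003 0.52276629 0.03576724]
```

View pics/open.png

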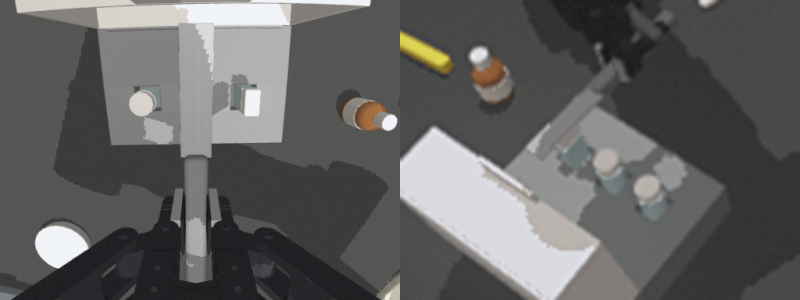

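The cover is past the balance point. The box holds two round vials and the flat cell, which stands at right in the wrist view, (250,100), so at own y = -50. Retreating and laying the spatula down.

Emit:
move_arm --deltas '[[[-0.2,0.7,0,0,0,0],[-0.45,1.6,0,0,0,0],[-0.7,2.5,0,0,0,0],[-0.95,3.4,0,0,0,0],[-1.2,4.3,0,0,0,0]]]'

```text
time_s: 7.7
eef_pos: [0.4549, -0.0316, 0.1743]
eef_rot: [3.141, 0.0, -1.3]
ft_force: [1.3, 0.4, 0.3]
gripper_width: 0.146
gripper_force: 60.3
```

Emit:
move_arm --deltas '[[[0.05,0.5,-0.7,0,0,0],[0.1,1.0,-1.5,0,0,0],[0.15,1.5,-2.3,0,0,0],[0.2,1.9,-3.0,0,0,0],[0.25,2.05,-3.6,0,0,0]]]'

```text
time_s: 8.12
eef_pos: [0.4649, 0.0505, 0.0288]
eef_rot: [3.14, 0.0, -1.298]
ft_force: [0.2, 0.0, 0.2]
gripper_width: 0.143
gripper_force: 60.3
```

```bash
python3 - <<'E'
from h import *
s=manip.read_state();print(s['time_s'],s['eef_pos'],s['eef_rot'],s['ft_force'])
a=manip.capture("scene");b=a["pixels"]
for l in("spatula","blade_tip"):
    for q in manip.spot_point(a,l)[:4]: print(l,q['score'],np.round(q['location'],4))
cv2.imwrite("pics/s3.png",cv2.resize(b[130:320,60:313],(800,600),interpolation=cv2.INTER_CUBIC)[...,::-1])
E
```

```text
8.1167 [0.4649171  0.05053701 0.02877406] [ 3.14025040e+00  4.45115127e-04 -1.29818275e+00] [0.24938559 0.04447195 0.16680862]
spatula 0.92 [ 8.245e-01 -1.636e-01 -2.000e-04]
spatula 0.81 [ 0.2142 -0.3356  0.0015]
spatula 0.78 [0.4796 0.2596 0.0008]
spatula 0.72 [0.4603 0.0683 0.013 ]
blade_tip 0.93 [ 0.7903 -0.273   0.006 ]
blade_tip 0.69 [ 0.0997 -0.3753  0.0124]
blade_tip 0.56 [0.593  0.2136 0.0081]
blade_tip 0.51 [ 0.4936 -0.0474  0.0248]
```

View pics/s3.png

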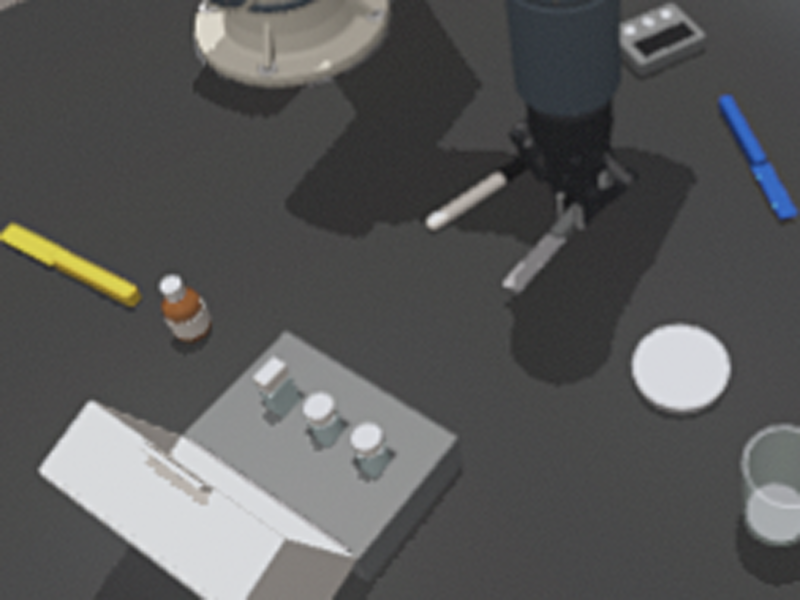

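The cover is fully open with the cell and both vials standing, and the spatula is just above the bench. Laying it down.

Emit:
move_arm --deltas '[[[0,0,-0.2,0,0,0],[0,0,-0.35,0,0,0],[0,0,-0.41,0,0,0],[0,0,-0.41,0,0,0],[0,0,-0.41,0,0,0]]]'

```text
time_s: 8.68
eef_pos: [0.4665, 0.0484, 0.015]
eef_rot: [-3.141, 0.0, -1.301]
ft_force: [-0.1, 0.0, 0.5]
gripper_width: 0.144
gripper_force: 60.3
```

Emit:
move_arm --deltas '[[[0,0,0,0,0,0],[0,0,0,0,0,0],[0,0,0,0,0,0],[0,0,0,0,0,0],[0,0,0,0,0,0]]]' --fingers 0

```text
time_s: 9.1
eef_pos: [0.4663, 0.0486, 0.0146]
eef_rot: [-3.141, 0.0, -1.3]
ft_force: [0.6, -0.6, 0.2]
gripper_width: 0.5
gripper_force: 0.0
```

Emit:
move_arm --deltas '[[[0,0,0.3,0,0,0],[0,0,1.0,0,0,0],[0,0,2.0,0,0,0],[0,0,3.0,0,0,0],[0,0,4.0,0,0,0]]]'

```text
time_s: 9.52
eef_pos: [0.4656, 0.0483, 0.1763]
eef_rot: [3.141, -0.0, -1.3]
ft_force: [2.5, 1.0, -0.2]
gripper_width: 0.5
gripper_force: 0.0
```

Emit:
move_arm --deltas '[[[0.1,-0.5,0,0,0,-1.0],[0.2,-1.0,0,0,0,-2.0],[0.3,-1.5,0,0,0,-3.0],[0.4,-2.0,0,0,0,-4.0],[0.5,-2.5,0,0,0,-5.0]]]'

```text
time_s: 9.93
eef_pos: [0.4862, -0.0522, 0.1746]
eef_rot: [-3.141, 0.0, -1.828]
ft_force: [-0.1, 1.0, 0.5]
gripper_width: 0.5
gripper_force: 0.0
```

Emit:
move_arm --deltas '[[[0.1,-0.5,0,0,0,-1.0],[0.2,-1.0,0,0,0,-2.0],[0.3,-1.5,0,0,0,-3.0],[0.4,-2.0,0,0,0,-4.0],[0.5,-2.5,0,0,0,-5.0]]]'

```text
time_s: 10.35
eef_pos: [0.5062, -0.1524, 0.1744]
eef_rot: [3.141, -0.0, -2.352]
ft_force: [0.2, 0.2, 0.1]
gripper_width: 0.499
gripper_force: 0.0
```

Emit:
move_arm --deltas '[[[0.1,-0.5,0,0,0,-1.0],[0.2,-1.0,0,0,0,-2.0],[0.3,-1.5,0,0,0,-3.0],[0.4,-2.0,0,0,0,-4.0],[0.5,-2.5,0,0,0,-5.0]]]'

```text
time_s: 10.77
eef_pos: [0.5262, -0.2523, 0.1743]
eef_rot: [3.141, -0.0, -2.876]
ft_force: [-0.0, -0.1, -0.2]
gripper_width: 0.495
gripper_force: 0.0
```

```bash
cat >> h.py <<'E'
CELL=[bx(-.007,.007,-.012,.012,0,.070)]
CTOP=[bx(-.007,.007,-.012,.012,.07,.0701)]
E
python3 - <<'E'
from h import *
s=manip.read_state();print(s['time_s'],s['eef_pos'],s['eef_rot'],s['joint_pos'])
c0=np.array([.4705,-.268])
p=manip.capture("wrist");q=manip.capture("top");r=manip.capture("scene")
Z=np.zeros((384,512),bool)
vw=[]
for n,P in(("wrist",p),("top",q),("scene",r)):
    for k in manip.spot_point(P,"cell")[:2]: print(n,k['score'],np.round(k['location'],4))
    b=sil(P,"cell",[*c0,.07]);print(n,b and (b[0],b[1].sum(),b[2]))
    if n=="wrist" and b:
        m=b[1]
im=p["pixels"][...,::-1].copy()
h=cv2.convexHull(proj(p,put(CTOP[0],[*c0,-1.2995+1.5708],.02)).astype(np.float32)).astype(int);cv2.polylines(im,[h],True,(0,0,255),1)
hp=lambda Y:np.array([.5214,-.2642])+Ro.from_euler('z',-1.2995).apply([-.01,Y,0])[:2]
h=cv2.convexHull(proj(p,put(bx(-.013,.013,-.013,.013,.045,.0451),[*hp(-.05),-1.2995])).astype(np.float32)).astype(int);cv2.polylines(im,[h],True,(0,255,0),1)
h=cv2.convexHull(proj(p,put(bx(-.013,.013,-.013,.013,.045,.0451),[*hp(0),-1.2995])).astype(np.float32)).astype(int);cv2.polylines(im,[h],True,(0,255,0),1)
cv2.imwrite("pics/cell.png",im)
# stopper top: bright region around
g=cv2.cvtColor(p["pixels"],cv2.COLOR_RGB2HSV);np.save("cellmask.npy",m)
E
```

```text
10.7667 [ 0.52620376 -0.25233724  0.17433021] [ 3.14137187e+00 -2.36058717e-04 -2.87589965e+00] [-1.79447319e-01  3.47467940e-01  7.11698914e-02 -1.01462077e-04
 -1.29480640e+00 -1.12562837e+00]
wrist 0.59 [ 0.4723 -0.2718  0.0182]
wrist (np.float64(0.8777839510684441), np.int64(928), 0.89)
top 0.46 [ 0.4748 -0.2715  0.0162]
top (np.float64(0.7838580378682355), np.int64(27), 0.38)
scene 0.72 [ 0.4712 -0.2695  0.0455]
scene 0.48 [ 0.4683 -0.2679  0.0224]
scene (np.float64(4.077673676078269), np.int64(135), 0.65)
```

View pics/cell.png

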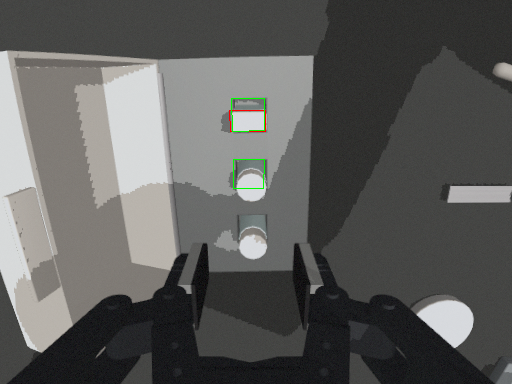

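The wrist view shows the cell's stopper at (248,121), inside its predicted red outline in the pocket at own y = -50; the vials are at (251,186) and (253,242). I've now used all 10 views, so from here I'll work from numbers. Fitting the cell pose.

```bash
python3 - <<'E'
from h import *
p=manip.capture("wrist");Z=np.zeros((384,512),bool)
b=sil(p,"cell",[.4705,-.268,.09]);m=b[1];ys,xs=np.nonzero(m);print(b[0],m.sum(),xs.min(),xs.max(),ys.min(),ys.max())
print("full",fit([(p,m,Z)],CELL,[.4705,-.268,.271],.02))
# bright stopper top
g=p["pixels"].min(2);w=((g>150)&(cv2.dilate(m.astype(np.uint8),np.ones((7,7)))>0))
n,l,st,_=cv2.connectedComponentsWithStats(w.astype(np.uint8));i=1+st[1:,4].argmax();print(st[i])
print("top",fit([(p,l==i,Z)],CTOP,[.4705,-.268,.271],.02))
E
```

```text
3.0133703813321118 932 229 264 104 132
full (array([ 0.47032066, -0.26759885,  0.32685968]), np.float64(0.061268590313969695))
[227 111  38  25 743]
top (array([ 0.47070958, -0.2676502 ,  0.28095346]), np.float64(0.13813094225863798))
```

Emit:
move_arm --deltas '[[[-0.5,-0.13,0,0,0,0],[-1.0,-0.27,0,0,0,0],[-1.39,-0.38,-0.2,0,0,0.1],[-1.39,-0.38,-0.7,0,0,0.2],[-1.39,-0.38,-1.2,0,0,0.2]]]'

```text
time_s: 11.73
eef_pos: [0.4706, -0.2668, 0.1273]
eef_rot: [-3.14, 0.003, -2.849]
ft_force: [0.1, 0.6, -0.1]
gripper_width: 0.501
gripper_force: 0.0
```

```bash
python3 - <<'E'
from h import *
s=manip.read_state();print(s['time_s'],s['eef_pos'],s['eef_rot'],s['ft_force'])
p=manip.capture("wrist");Z=np.zeros((384,512),bool)
b=sil(p,"cell",[.4705,-.2676,.09]);print(b and (b[0],b[1].sum(),b[2]))
if b: print(fit([(p,b[1],Z)],CELL,[.4705,-.268,.271],.02))
E
```

```text
11.7333 [ 0.47060647 -0.26680022  0.12730145] [-3.13981963e+00  2.90744003e-03 -2.84928334e+00] [ 0.10639086  0.61255351 -0.11448194]
(np.float64(15.615878158108343), np.int64(1915), 0.78)
(array([ 0.4700866 , -0.26775003,  0.29198058]), np.float64(0.1237452455172019))
```

Centred within 1 mm. Descending (TCP to z about 0.061) and gripping.

Emit:
move_arm --deltas '[[[0,0,-0.5,0,0,0],[0,0,-1.0,0,0,0],[0,0,-1.4,0,0,0],[0,0,-1.6,0,0,0],[0,0,-1.65,0,0,0]]]'

```text
time_s: 12.25
eef_pos: [0.4703, -0.2663, 0.0599]
eef_rot: [3.141, -0.002, -2.849]
ft_force: [0.1, -0.4, 0.9]
gripper_width: 0.497
gripper_force: 0.0
```

Emit:
move_arm --deltas '[[[0,0,0,0,0,0],[0,0,0,0,0,0],[0,0,0,0,0,0],[0,0,0,0,0,0],[0,0,0,0,0,0]]]' --fingers 1

```text
time_s: 12.67
eef_pos: [0.4714, -0.267, 0.0616]
eef_rot: [-3.14, 0.002, -2.85]
ft_force: [1.1, 0.6, 3.1]
gripper_width: 0.274
gripper_force: 60.4
```

Emit:
move_arm --deltas '[[[0,0,0,0,0,0],[0,0,0,0,0,0]]]'

```text
time_s: 12.83
eef_pos: [0.4714, -0.267, 0.0615]
eef_rot: [-3.14, 0.002, -2.849]
ft_force: [-0.8, 0.3, 6.5]
gripper_width: 0.271
gripper_force: 60.9
```

Emit:
move_arm --deltas '[[[0,0,0.4,0,0,0],[0,0,1.0,0,0,0],[0,0,1.8,0,0,0],[0,0,2.6,0,0,0],[0.05,0.4,3.4,0,0,-0.2]]]'

```text
time_s: 13.25
eef_pos: [0.4715, -0.2516, 0.1972]
eef_rot: [3.141, -0.002, -2.873]
ft_force: [0.4, 0.5, -0.1]
gripper_width: 0.269
gripper_force: 61.5
```

Emit:
move_arm --deltas '[[[0.05,0.75,0,0,0,-0.2],[0.1,1.5,0,0,0,-0.4],[0.15,2.25,0,0,0,-0.6],[0.2,3.0,0,0,0,-0.8],[0.25,3.75,0,0,0,-1.0]]]'

```text
time_s: 13.67
eef_pos: [0.4819, -0.0991, 0.1961]
eef_rot: [3.141, -0.001, -2.977]
ft_force: [0.7, 0.5, -1.1]
gripper_width: 0.279
gripper_force: 61.5
```

Emit:
move_arm --deltas '[[[0.05,0.75,0,0,0,-0.2],[0.1,1.5,0,0,0,-0.4],[0.15,2.25,0,0,0,-0.6],[0.2,3.0,0,0,0,-0.8],[0.25,3.75,0,0,0,-0.9]]]'

```text
time_s: 14.08
eef_pos: [0.4918, 0.0509, 0.1961]
eef_rot: [3.142, -0.001, -3.071]
ft_force: [0.4, -0.7, -1.6]
gripper_width: 0.273
gripper_force: 61.5
```

```bash
cat >> h.py <<'E'
def pose(P,l):
    return [(round(k['score'],2),np.round(k['location'],4)) for k in manip.spot_point(P,l)[:2]]
E
python3 - <<'E'
from h import *
s=manip.read_state();print(s['time_s'],s['eef_pos'],s['eef_rot'],s['gripper_width'])
for n in("wrist","scene","top"):
    P=manip.capture(n)
    for l in("camera_head","view_point","cell","cell_window","stand"): print(n,l,pose(P,l))
E
```

```text
14.0833 [0.49184184 0.0508604  0.1960662 ] [ 3.14150621e+00 -1.27508902e-03 -3.07081943e+00] 0.27285253503326456
wrist camera_head []
wrist view_point []
wrist cell [(0.87, array([0.4929, 0.0478, 0.1571])), (0.56, array([ 0.4619,  0.0659, -0.0019]))]
wrist cell_window [(0.59, array([0.4902, 0.054 , 0.1788]))]
wrist stand []
scene camera_head [(0.68, array([0.6626, 0.1962, 0.2161]))]
scene view_point []
scene cell [(0.52, array([0.4866, 0.0499, 0.1587]))]
scene cell_window [(0.53, array([ 0.4951, -0.0504,  0.0079])), (0.45, array([0.4889, 0.0495, 0.1763]))]
scene stand [(0.61, array([0.7332, 0.1991, 0.004 ]))]
top camera_head [(0.91, array([0.6639, 0.1931, 0.2091]))]
top view_point []
top cell [(0.38, array([ 0.3151,  0.289 , -0.    ]))]
top cell_window []
top stand [(0.66, array([0.7295, 0.2034, 0.0013])), (0.65, array([0.3671, 0.0015, 0.0008]))]
```

```bash
cat > hf.py <<'E'
from h import *
V=[]
for n in("scene","top"):
    P=manip.capture(n);b=sil(P,"camera_head",[.68,.195,.22]);V.append((P,cv2.resize(b[1].astype(np.uint8),None,fx=S,fy=S,interpolation=cv2.INTER_NEAREST)>0));print(b[0],b[1].sum(),b[2])
def model(v):
    x,y,z,yaw,w,h,L=v
    R=Ro.from_euler('zy',[yaw,-.35])   # own x back/up: look = -x, 20 deg down
    a=np.linspace(0,6.283,24,endpoint=False)
    c=np.array([[t,.019*np.cos(q),.019*np.sin(q)] for q in a for t in(0,.09)])
    return [R.apply(X)+[x,y,z] for X in(c,bx(L,.09,-w,w,-h,h))]
def cost(v):
    t=0
    for P,m in V:
        r=np.zeros(m.shape,np.uint8)
        for X in model(v): cv2.fillConvexPoly(r,cv2.convexHull(((proj(P,X)+.5)*S).astype(np.float32)).round().astype(np.int32),1)
        t+=1-((r>0)&m).sum()/((r>0)|m).sum()
    return t+0.0
for y0 in(-.1,.07,.25):
    v=np.array([.662,.194,.213,y0,.025,.025,.03])
    sp=np.vstack([v]+[v+d for d in np.diag([.006,.006,.006,.15,.006,.006,.01])])
    r=minimize(cost,v,method="Nelder-Mead",options=dict(initial_simplex=sp,maxiter=600,xatol=1e-4,fatol=1e-4))
    print(np.round(r.x,4),round(r.fun,4))
E
python3 hf.py
```

```text
17.951470447489353 1140 0.9
14.843127824875243 769 0.95
[0.6687 0.1939 0.2121 0.0825 0.0239 0.0254 0.0261] 0.4859
[0.6697 0.194  0.2114 0.0851 0.0238 0.027  0.0254] 0.4875
[0.6678 0.1937 0.2128 0.0815 0.0237 0.0248 0.0273] 0.4854
```

```bash
cat > tgt.py <<'E'
from h import *
def target(H=(.6635,.1943,.2128),psi=.077,off=.0155,back=0.1):
    R=Ro.from_euler('zy',[psi,-.35]).as_matrix();cx,cy,cz=R.T
    W=np.array(H)-back*cx
    return W+off*cz,np.column_stack([-cx,cy,-cz]),W
if __name__=="__main__":
    s=manip.read_state();e=np.array(s['eef_pos']);Rc=Ro.from_euler('xyz',s['eef_rot'])
    for b in(.15,.1):
        T,R,W=target(back=b);rv=(Ro.from_matrix(R)*Rc.inv()).as_rotvec(degrees=True)/6
        print(b,T,W,"d",np.round((T-e)/.04,2),"rot",np.round(rv,2))
E
python3 tgt.py
```

```text
0.15 [0.51769669 0.18276141 0.17607801] [0.5230116  0.18276141 0.16151773] d [ 0.63  3.33 -0.51] rot [-0.01 -3.34  0.05]
0.1 [0.56452615 0.18660761 0.1931721 ] [0.56984107 0.18660761 0.17861182] d [ 1.8   3.43 -0.08] rot [-0.01 -3.34  0.05]
```

```bash
sed -i "s/'zy'/'ZY'/" tgt.py hf.py; python3 tgt.py
```

```text
0.15 [0.51771243 0.18305212 0.17592561] [0.5230116  0.18346096 0.16136533] d [ 0.63  3.34 -0.51] rot [ 0.25 -3.33  0.05]
0.1 [0.5645419  0.18666513 0.1930705 ] [0.56984107 0.18707398 0.17851022] d [ 1.8   3.43 -0.09] rot [ 0.25 -3.33  0.05]
```

Emit:
move_arm --deltas '[[[0.1,0.7,0,0.05,-0.7,0],[0.25,1.4,-0.1,0.1,-1.4,0.02],[0.4,2.1,-0.25,0.15,-2.1,0.03],[0.5,2.8,-0.4,0.2,-2.8,0.04],[0.63,3.34,-0.51,0.25,-3.33,0.05]]]'

```text
time_s: 15.6
eef_pos: [0.5172, 0.1853, 0.1762]
eef_rot: [3.139, 0.353, -3.063]
ft_force: [0.4, -0.6, -0.9]
gripper_width: 0.269
gripper_force: 61.5
```

```bash
python3 tgt.py; python3 - <<'E'
from h import *
for n in("scene","top","wrist"):
    P=manip.capture(n)
    for l in("camera_head","cell","cell_window"): print(n,l,pose(P,l))
E
```

```text
0.15 [0.51771243 0.18305212 0.17592561] [0.5230116  0.18346096 0.16136533] d [ 0.01 -0.06 -0.01] rot [-0.02  0.03 -0.02]
0.1 [0.5645419  0.18666513 0.1930705 ] [0.56984107 0.18707398 0.17851022] d [1.18 0.04 0.42] rot [-0.02  0.03 -0.02]
scene camera_head [(0.82, array([0.6593, 0.1958, 0.2155]))]
scene cell [(0.47, array([0.5296, 0.1866, 0.1378]))]
scene cell_window [(0.68, array([0.5198, 0.188 , 0.158 ])), (0.21, array([ 0.4656,  0.0615, -0.0035]))]
top camera_head [(0.96, array([0.6619, 0.1915, 0.2101]))]
top cell []
top cell_window []
wrist camera_head []
wrist cell [(0.6, array([0.5291, 0.1838, 0.1398]))]
wrist cell_window [(0.9, array([0.5241, 0.1852, 0.161 ]))]
```

Emit:
move_arm --deltas '[[[0.28,0,0.1,0,0,0],[0.57,0,0.21,0,0,0],[0.85,0,0.31,0,0,0],[1.05,0,0.38,0,0,0],[1.14,0,0.42,0,0,0]]]'

```text
time_s: 16.62
eef_pos: [0.5644, 0.1829, 0.1932]
eef_rot: [3.141, 0.35, -3.065]
ft_force: [-0.4, 1.0, -0.5]
gripper_width: 0.271
gripper_force: 61.5
```

Emit:
move_arm --deltas '[[[0,0,0,0,0,0],[0,0,0,0,0,0],[0,0,0,0,0,0],[0,0,0,0,0,0],[0,0,0,0,0,0]]]'

```text
time_s: 17.03
eef_pos: [0.563, 0.183, 0.1928]
eef_rot: [3.142, 0.349, -3.064]
ft_force: [-0.1, -0.3, -0.2]
gripper_width: 0.272
gripper_force: 61.5
```

```bash
python3 tgt.py; python3 - <<'E'
from h import *
s=manip.read_state();e=np.array(s['eef_pos']);R0=Ro.from_euler('xyz',s['eef_rot']);print(s['time_s'])
V=[]
for n in("scene","wrist","scene","wrist","top"):
    P=manip.capture(n)
    for l in(("cell_window","view_point","camera_head") if n!="top" else("spatula","box","camera_head")): print(n,l,pose(P,l))
    if n!="top" and len(V)<2:
        b=sil(P,"cell",e+.02*R0.as_matrix()[:,2]);print(n,b and(b[0],b[1].sum(),b[2]))
        if b: V.append((P,cv2.resize(b[1].astype(np.uint8),None,fx=S,fy=S,interpolation=cv2.INTER_NEAREST)>0))
# fit tilt of cell about tool y (pads' closing axis) and height in grip; occluded parts: count only below pad tips
def cost(v,V=V):
    t=0
    X=bx(-.007,.007,-.012,.012,-.07,0)*[1,1,-1] # cell from stopper top (0) to base (+.07) along tool z
    c=Ro.from_euler('y',v[0]).apply(X-[0,0,.0285])+[v[2],0,v[1]]
    for P,m in V:
        r=np.zeros(m.shape,np.uint8);h=cv2.convexHull(((proj(P,R0.apply(c)+e)+.5)*S).astype(np.float32)).round().astype(np.int32)
        cv2.fillConvexPoly(r,h,1)
        # ignore gripped half
        g=np.zeros(m.shape,np.uint8);gb=bx(-.02,.02,-.04,.04,-.08,.009)
        cv2.fillConvexPoly(g,cv2.convexHull(((proj(P,R0.apply(gb)+e)+.5)*S).astype(np.float32)).round().astype(np.int32),1)
        k=g==0;r=(r>0)&k;mm=m&k;t+=1-(r&mm).sum()/max(1,(r|mm).sum())
    return t
for vv in(V,V[:1],V[1:]):
    if vv:
        r=minimize(cost,[0,0,0],args=(vv,),method="Nelder-Mead",options=dict(initial_simplex=[[0,0,0],[.15,0,0],[0,.006,0],[0,0,.005]],maxiter=200));print(np.round(r.x,4),r.fun)
E
```

```text
0.15 [0.51771243 0.18305212 0.17592561] [0.5230116  0.18346096 0.16136533] d [-1.13  0.   -0.42] rot [-0. -0. -0.]
0.1 [0.5645419  0.18666513 0.1930705 ] [0.56984107 0.18707398 0.17851022] d [0.04 0.09 0.01] rot [-0. -0. -0.]
17.0333
scene cell_window [(0.71, array([0.5643, 0.1815, 0.1751]))]
scene view_point [(0.22, array([0.5757, 0.1838, 0.1568]))]
scene camera_head [(0.76, array([0.6634, 0.1981, 0.2143]))]
scene (np.float64(2.1985132860306362), np.int64(175), 0.57)
wrist cell_window [(0.77, array([0.5702, 0.1878, 0.1738]))]
wrist view_point []
wrist camera_head []
wrist (np.float64(22.55543710691487), np.int64(4961), 0.9)
scene cell_window [(0.67, array([0.566 , 0.1853, 0.1762]))]
scene view_point []
scene camera_head [(0.96, array([0.6617, 0.1963, 0.2181])), (0.61, array([0.7317, 0.1992, 0.0011]))]
wrist cell_window [(0.84, array([0.5647, 0.1858, 0.1751])), (0.31, array([ 0.7319,  0.1958, -0.0009]))]
wrist view_point []
wrist camera_head []
top spatula [(0.84, array([ 0.6802,  0.4223, -0.004 ])), (0.71, array([0.4612, 0.0659, 0.0039]))]
top box [(0.87, array([ 0.5224, -0.266 ,  0.0034]))]
top camera_head [(0.96, array([0.6621, 0.19  , 0.2106])), (0.34, array([ 0.5218, -0.2631,  0.003 ]))]
[ 0.0522  0.0017 -0.002 ] 0.16972849970747905
[-0.0269  0.002   0.0011] 0.07499999999999996
[ 0.031   0.0035 -0.002 ] 0.08462623413258108
```

Everything agrees within a few mm. I'll make a small trim in y and z, let it settle, and hand in.

Emit:
move_arm --deltas '[[[0.01,0.04,0.02,0,0,0],[0.02,0.08,0.04,0,0,0],[0.02,0.08,0.04,0,0,0],[0.02,0.08,0.04,0,0,0],[0.02,0.08,0.04,0,0,0]]]'

```text
time_s: 18.55
eef_pos: [0.5642, 0.1863, 0.1944]
eef_rot: [3.141, 0.35, -3.064]
ft_force: [0.5, -0.5, -0.3]
gripper_width: 0.271
gripper_force: 61.5
```

Emit:
move_arm --deltas '[[[0,0,0,0,0,0],[0,0,0,0,0,0],[0,0,0,0,0,0],[0,0,0,0,0,0],[0,0,0,0,0,0]]]'

```text
time_s: 18.97
eef_pos: [0.5642, 0.1862, 0.1945]
eef_rot: [3.141, 0.35, -3.065]
ft_force: [-0.9, 1.1, -0.3]
gripper_width: 0.272
gripper_force: 61.5
```

```bash
python3 - <<'E'
from rig import manip
s=manip.read_state();print(s['time_s'],s['eef_pos'],s['gripper_force'],max(map(abs,s['dq'])))
print(manip.finish_job())
E
```

```text
18.9667 [0.56418498 0.18617658 0.19447935] 61.539786010980606 0.0013328867004520405
the job is handed in; nothing more can be done
None
```

I handed the job in at 19.0 s: cover levered open with the spatula, spatula laid flat, and the cell held still at the view point, within a few mm by my own measurements; no verdict was returned.

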